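# Check-weigh a pot of red pigment on the two-pan balance

### The job

Check that the pot of red pigment weighs its 300 g: take it from the sloping rack and stand it upright on the left pan of the balance (left as seen from the robot), and stand the 200 g and the 100 g brass weights on the right pan, so that the beam comes to rest level. Set each thing down gently, without dropping it, and leave the other pot, the other weights and everything else on the table where they are.

Things in the scene. Friction and masses are not known exactly. Their poses are not given: they have to be found in the camera images.
- red_pot_centre (a point): centre (half-way up) of the pot of red pigment: jar 50 mm in diameter, 78 mm tall with its black screw lid (47 mm in diameter, the top 16 mm), red with a paper label band and a red dab on the lid, 300 g; z is its axis, foot to lid. It stands in either place of the sloping rack, so it leans 36 degrees from upright, lid towards the rack's robot side.
- teal_pot_centre (a point): centre of the other pot, the same jar but teal, in the other place of the rack. Stays there.
- rack_top (a point): sloping plywood pot rack, 205 wide (its y) x 105 mm deep, fixed; this point is the middle of its sloping floor, 36 mm above the table. The floor rises at 36 degrees along its +x (away from the robot). Two places, 47.5 mm either side of the middle along y. Lips touch the pots front (26 mm high) and rear (17 mm), ribs beside them are only 12 mm high. A pot comes out along its own axis.
- weight_tray: shallow dark wooden tray 190 x 190 mm, rim 14 mm high, inner floor 5 mm above the table, fixed, on the opposite side from the rack (either may be left); origin at the centre of its underside. Four brass weights stand in it at the corners of an 80 mm square parallel to its sides (within 4 mm), in any arrangement.
- w200_centre (a point): centre (half-way up) of the 200 g brass weight: upright cylinder 29 mm in diameter and 34 mm tall with a knob 17 mm in diameter on top, 49 mm tall over all; z is its axis. It stands in the weight tray.
- w100_centre (a point): centre (half-way up) of the 100 g brass weight: upright cylinder 23 mm in diameter and 27 mm tall with a knob 15 mm in diameter on top, 41 mm tall over all; z is its axis. It stands in the weight tray.
- w500_centre (a point): centre (half-way up) of the 500 g brass weight: upright cylinder 39 mm in diameter and 46 mm tall with a knob 23 mm in diameter on top, 65 mm tall over all; z is its axis. It stands in the weight tray; not needed, stays there.
- w50_centre (a point): centre (half-way up) of the 50 g brass weight: upright cylinder 19 mm in diameter and 20 mm tall with a knob 12 mm in diameter on top, 32 mm tall over all; z is its axis. It stands in the weight tray; not needed, stays there.
- balance: two-pan balance with a grey base 120 x 330 mm, fixed to the table; origin at the centre of its underside, its y axis runs from the right pan to the left pan. In the middle, between the pans, a white index plate and a pointer stand up to 160 mm above the table.
- left_pan_top (a point): middle of the upper face of the left pan (towards +y), a flat steel disc 140 mm in diameter, 120 mm above the table and 115 mm from the balance's middle when level. A parallel link keeps the pan horizontal while it goes up and down (14 mm either way), so it does not matter where on the pan a load stands. z is up.
- right_pan_top (a point): the same point of the right pan (towards -y).
- beam (a joint): tilt of the balance beam in rad: 0 level, positive when the left pan is down, stops at +0.12 and -0.12 (reached with about 27 g more on one side). The empty balance rests level; a weak centring moment (0.25 N m per rad) and a damper bring it to rest within about 2 s of any change of load.
- tea_jar: tall jar with a black lid, 68 mm in diameter, 147 mm tall, beside the balance; origin under its centre. Stays there.
- ink_cup: small black ink cup, 40 mm in diameter, 32 mm tall, in front of the balance; origin under its centre. Stays there.
- brush: brush 200 mm long lying on the table in front of the robot; origin near its middle. Stays there.
- palette_dish: white dish 90 mm in diameter, 20 mm tall, behind the balance; origin under its centre. Stays there.
Things that resemble listed ones, but are neither listed nor needed, are in the scene too. Leave any purple look-alike of the part that bears w200_centre alone. Leave any green look-alike of the part that bears red_pot_centre alone.

How it is judged:
At the end, for the whole second after the job is handed in: The red pot stands upright (within 0.1 rad) on the left pan, its axis within 55 mm of the pan's middle; the 200 g and 100 g weights stand upright (within 0.1 rad) on the right pan, within 60 mm of its middle; all three are at rest, and the beam rests within 0.035 rad of level (value of joint beam between -0.035 and 0.035 rad and velocity of joint beam between -0.06 and 0.06 rad/s and horizontal distance between red_pot_centre and left_pan_top below 0.055 m and angle between each of red_pot_centre, w200_centre, w100_centre's own z axis and vertical below 0.1 rad and z of red_pot_centre in the frame of left_pan_top between 0.033 and 0.045 m and horizontal distance between each of w200_centre, w100_centre and right_pan_top below 0.06 m and z of w200_centre in the frame of right_pan_top between 0.018525 and 0.030525 m and z of w100_centre in the frame of right_pan_top between 0.014375 and 0.026375 m and linear speed of each of red_pot, w200, w100 below 0.03 m/s); the robot touches nothing.
It fails at once if the other pot, the 500 g or the 50 g weight was moved more than 20 mm (distance of any of teal_pot_centre, w500_centre, w50_centre from where it was at the start of the episode above 0.02 m).
It fails at once if the tall jar, ink cup, brush or dish was moved more than 30 mm (distance of any of tea_jar, ink_cup, brush, palette_dish from where it was at the start of the episode above 0.03 m).
It fails at once if the red pot or a weight was dropped or thrown: faster than 0.55 m/s (a fall of some 15 mm) with no finger on it ((linear speed of red_pot above 0.55 m/s and contact force between red_pot and the fingers below 0.2 N) or (linear speed of w200 above 0.55 m/s and contact force between w200 and the fingers below 0.2 N) or (linear speed of w100 above 0.55 m/s and contact force between w100 and the fingers below 0.2 N)).
It also fails if it takes over 72 s, if anything falls off the work surface, if the arm or the gripper's body presses on something with over 40 N, if the wrist force passes 120 N, or if a joint passes its speed limit or range.

### The arm

A 6-joint arm with a two-finger parallel gripper is mounted at the origin on the work surface. World frame = base frame: x ahead of the robot, y to its left, z up, the work surface at z = 0. Lengths are in m, angles in rad, forces in N, time in s.
With the tool pointing down it reaches from about 0.225 to 0.725 m from the base axis. Payload 3.1 kg.
Tool frame: the origin (TCP) lies at the very end of the fingers, on their centre line; the grasp point (between the pads) lies 19 mm behind it; y points along the fingers, x is the direction in which the jaws open and shut, and the axes are right-handed (so a half turn about y gives the same grasp; the last joint's range is limited). The gripper opens to 85 mm and grips with 20 to 120 N. Pads are 22 mm wide; open, the fingers measure 114 mm over their backs; the gripper's body (76 mm by 85 mm) begins 54 mm behind the grasp point. The pads swing forward as they close: fully open they stand 13 mm farther back than shut.
Start: joints at [0.98, 0.048, 0.099, 1.622, 0, 1.443], TCP at [0.234, 0.47, 0.231] pointing down, gripper open.
Joint ranges: [-2.91, 2.91], [-0.99, 1.94], [-1.21, 1.42], [-2.12, 2.29], [-1.49, 1.47], [-3.14, 3.14]. Speed limits (rad/s): [2.79, 2.79, 3.14, 3.14, 3.14, 3.14].

### API

Orientations are given as a unit quaternion [w, x, y, z].
In Python, from plant import ctrl gives the robot as it stands. Calls block until the motion is done:
- ctrl.move_ptp(position, orientation): joint-space move of the TCP to a pose.
- ctrl.move_l(position, max_speed=0.15, rot=None, until_force=None): straight line of the TCP; rot=None keeps the orientation; max_speed is the mean speed in m/s. With until_force (N) it stops when the force on the tool has changed by that much, and returns True; else False.
- ctrl.movej(angles): joint-space move.
- ctrl.gripper_to(opening): finger opening in m; the grip force is fixed at half the most; returns when the fingers have stopped.
- ctrl.dwell(seconds).
- ctrl.ik(position, orientation): joint angles nearest the present ones, or None.
- ctrl.get_obs(): the state.
- ctrl.capture(name): name is "scene" or "top"; returns a dict with "img" (480x640x3 uint8, red, green, blue), "fx", "fy", "cx", "cy" (pixels), "distortion" ([k1, k2, p1, p2, k3] as OpenCV has them; the pictures are not rectified), "position" and "rotation" of the camera in the world. Camera axes: x right, y up, looking along -z (the intrinsics and any distortion apply to the point x, -y, -z); pixel columns grow to the right and rows downward; lengths in m; the calibration is good to about 2 mm. A picture is of the moment at which its call begins. There is no depth.
A pose or a line that the arm cannot do raises ctrl.PlanningError and nothing moves.
- ctrl.job_done(): hands the job in, once; it reports no verdict.
The state is a dict: "time_s": time; "q": joint angles; "qd": joint speeds; "joint_torque": joint torques, N m; "position": TCP position; "orientation": TCP orientation; "contact_force": force on the tool from outside, world axes, zero at the start; "torque": the same for the moment, N m; "finger_gap": finger opening in m.
Only numpy, scipy, OpenCV 4.12 (cv2) and the standard library are available. Lean on these libraries where they do the work, as an engineer would, in place of code of your own. Each camera call takes 0.05 s, during which the arm holds its last target.

## Working session

There is one attempt and no reset: what is moved stays moved. The work goes in short steps, each a Python script; the robot and the scene stay as the last script left them, time stands still between calls to the robot, and variables do not carry over. Pictures are saved under pics/ and viewed, and the job is handed in when it is done.

```bash
mkdir -p pics; ls; python3 - <<'E'
from plant import ctrl
import cv2,numpy as np
for n in("scene","top"):
    c=ctrl.capture(n); cv2.imwrite(f"pics/{n}0.png",c["img"][:,:,::-1]); print(n,{k:(np.round(v,4).tolist() if k!="img" else 0) for k,v in c.items()})
o=ctrl.get_obs();print({k:np.round(v,3).tolist() for k,v in o.items()})
E
```

```text
pics
scene {'img': 0, 'fx': 588.2933, 'fy': 588.2933, 'cx': 316.6059, 'cy': 248.2746, 'distortion': [0.0517, 0.0, 0.0, 0.0, 0.0], 'position': [1.2331, -0.4545, 0.8575], 'rotation': [0.7977, 0.3595, 0.1934, 0.4438]}
top {'img': 0, 'fx': 448.4203, 'fy': 448.4203, 'cx': 314.9374, 'cy': 241.0519, 'distortion': [-0.1055, 0.0, 0.0, 0.0, 0.0], 'position': [0.4317, -0.0031, 1.1265], 'rotation': [0.7089, 0.0379, -0.0306, -0.7036]}
{'time_s': 0.1, 'q': [0.98, 0.049, 0.098, 1.622, 0.0, 1.443], 'qd': [0.001, 0.001, 0.003, 0.0, -0.001, -0.0], 'joint_torque': [0.003, -33.985, 32.094, 0.016, -0.0, -0.0], 'position': [0.234, 0.469, 0.23], 'orientation': [-0.601, 0.602, 0.371, -0.373], 'contact_force': [0.145, 0.65, -0.384], 'torque': [-0.029, 0.067, -0.019], 'finger_gap': 0.085}
```

View pics/scene0.png

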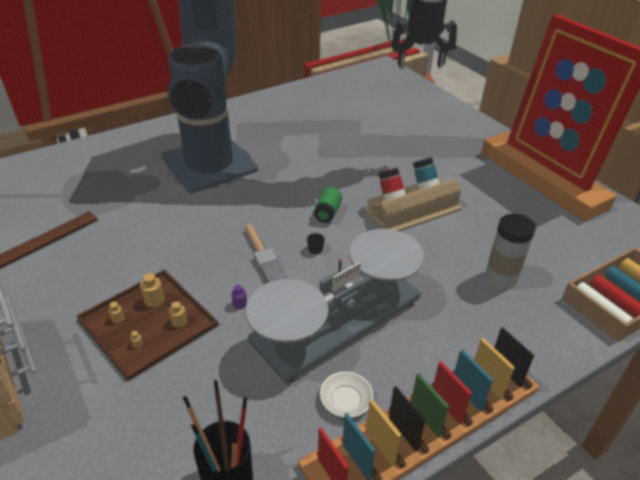

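View pics/top0.png

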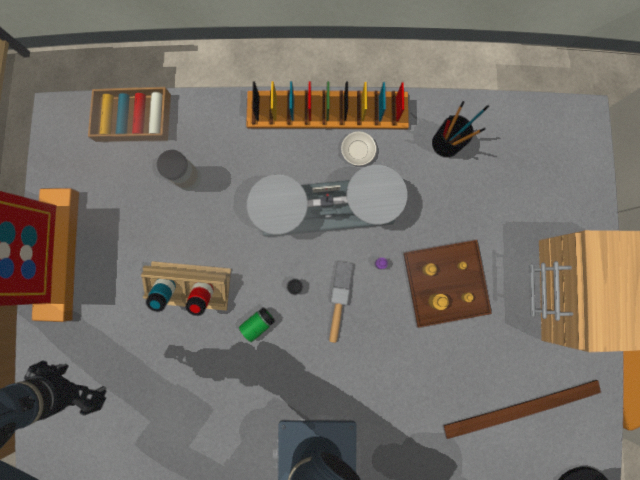

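The top view has the robot at the bottom centre. The rack is on the left, with the red pot at (199,298) and the teal at (159,294). The tray is on the right, and the weights look like 500 (440,301), 200 (430,270), 100 (468,298) and 50 (462,265). The pans are at (277,204) and (377,195). I'll zoom in next and confirm the weights by size.

```bash
cat > h.py <<'E'
import numpy as np,cv2
def und(c,p):
    K=np.array([[c["fx"],0,c["cx"]],[0,c["fy"],c["cy"]],[0,0,1]]);
    return cv2.undistortPoints(np.array(p,float).reshape(-1,1,2),K,np.array(c["distortion"],float)).reshape(-1,2)
def R(c):
    r=np.array(c["rotation"],float)
    if r.shape==(3,3): return r
    from scipy.spatial.transform import Rotation as Ro
    return Ro.from_quat(r[[1,2,3,0]]).as_matrix()
def ray(c,p):
    u=und(c,p); d=np.c_[u[:,0],-u[:,1],-np.ones(len(u))]@R(c).T
    return np.array(c["position"]),d/np.linalg.norm(d,axis=1)[:,None]
def plane(c,p,z):
    o,d=ray(c,p); return o+d*((z-o[2])/d[:,2])[:,None]
def proj(c,P):
    P=np.array(P,float).reshape(-1,3); q=(P-np.array(c["position"]))@R(c)
    K=np.array([[c["fx"],0,c["cx"]],[0,c["fy"],c["cy"]],[0,0,1]])
    q=q*[1,-1,-1]
    return cv2.projectPoints(q,np.zeros(3),np.zeros(3),K,np.array(c["distortion"],float))[0].reshape(-1,2)
def tri(c1,p1,c2,p2):
    o1,d1=ray(c1,[p1]);o2,d2=ray(c2,[p2]);d1=d1[0];d2=d2[0]
    t=np.linalg.lstsq(np.c_[d1,-d2],o2-o1,rcond=None)[0]
    a=o1+t[0]*d1;b=o2+t[1]*d2
    return (a+b)/2,np.linalg.norm(a-b)
def crop(c,x0,y0,w,h,s,name):
    im=cv2.resize(c["img"][y0:y0+h,x0:x0+w,::-1],None,fx=s,fy=s,interpolation=cv2.INTER_CUBIC); cv2.imwrite(name,im)
E
python3 - <<'E'
from plant import ctrl
from h import *
import pickle
C={n:ctrl.capture(n) for n in("scene","top")}; pickle.dump(C,open("C0.pkl","wb"))
t,s=C["top"],C["scene"]
a=cv2.resize(t["img"][255:325,135:240],None,fx=7,fy=7,interpolation=cv2.INTER_CUBIC);cv2.imwrite("pics/rack_t.png",a[:,:,::-1])
a=cv2.resize(t["img"][235:330,400:495],None,fx=6,fy=6,interpolation=cv2.INTER_CUBIC);cv2.imwrite("pics/tray_t.png",a[:,:,::-1])
a=cv2.resize(s["img"][150:240,355:470],None,fx=6.5,fy=6.5,interpolation=cv2.INTER_CUBIC);cv2.imwrite("pics/rack_s.png",a[:,:,::-1])
a=cv2.resize(s["img"][260:385,70:225],None,fx=4.5,fy=4.5,interpolation=cv2.INTER_CUBIC);cv2.imwrite("pics/tray_s.png",a[:,:,::-1])
E
```

```text
(no output)
```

View pics/rack_t.png

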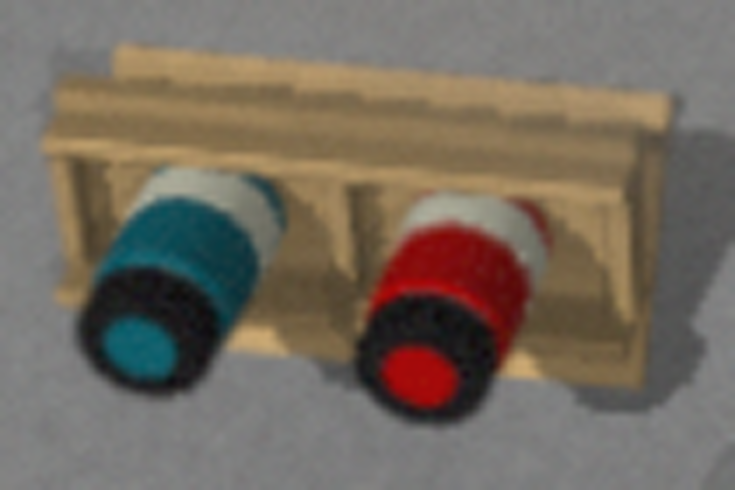

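View pics/tray_t.png

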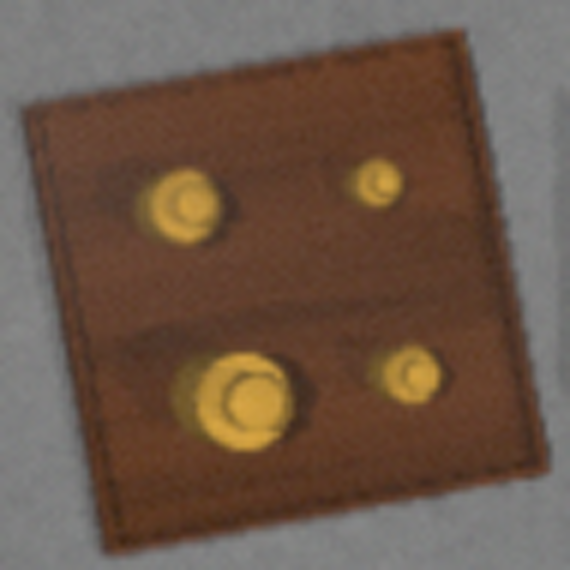

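View pics/rack_s.png

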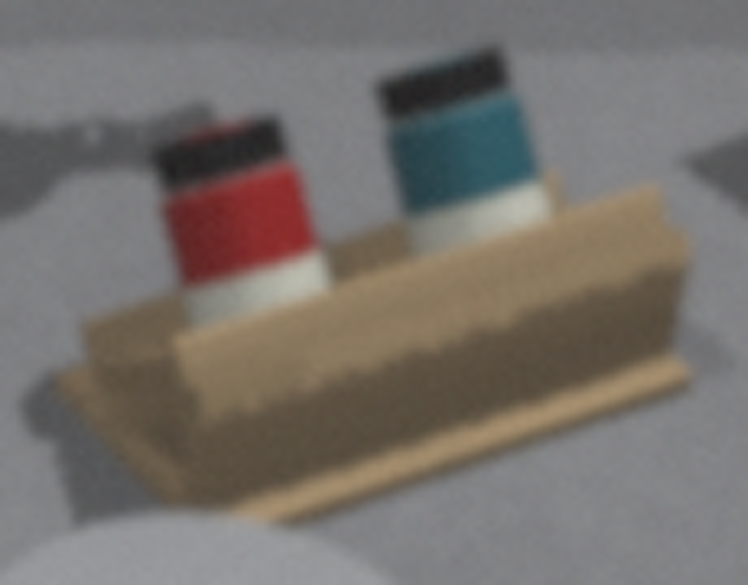

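View pics/tray_s.png

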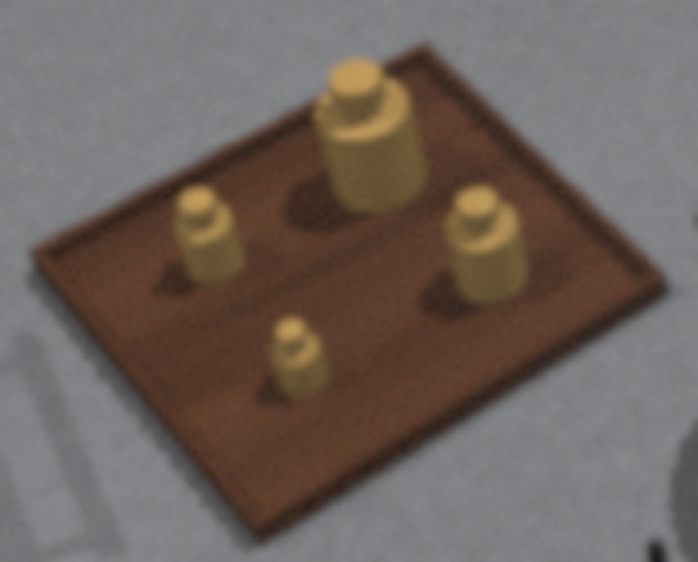

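```bash
python3 - <<'E'
from h import *
import pickle
C=pickle.load(open("C0.pkl","rb"));t,s=C["top"],C["scene"]
f=lambda x,y,k,x0,y0:((x+.5)/k-.5+x0,(y+.5)/k-.5+y0)
H={'500':.065,'200':.049,'100':.041,'50':.032}
T={'500':(256,401),'200':(196,204),'100':(417,374),'50':(384,183)}
S={'500':(355,77),'200':(479,199),'100':(199,197),'50':(291,328)}
B={'500':(245,402,.046),'200':(187,206,.034),'100':(411,374,.027),'50':(380,182,.020)}
for k in H:
    a=f(*T[k],6,400,235);b=f(*S[k],4.5,70,260)
    P,g=tri(t,a,s,b)
    bb=f(*B[k][:2],6,400,235)
    print(k,"tri",P.round(4),"gap",g.round(4),"exp z",H[k]+.005,"plane t",plane(t,[a],H[k]+.005)[0].round(4),"s",plane(s,[b],H[k]+.005)[0].round(4),"body",plane(t,[bb],B[k][2]+.005)[0].round(4))
im=t["img"]; hsv=cv2.cvtColor(cv2.GaussianBlur(im,(0,0),.7),cv2.COLOR_RGB2HSV)
# circle dabs: saturated, inside crop rows
for n,(x,y) in dict(red=(420,377),teal=(141,348)).items():
    a=f(x,y,7,135,255); print(n,np.round(a,1),plane(t,[a],.0991).round(4))
tc=[f(*p,6,400,235) for p in((25,105),(463,30),(550,470),(107,550))]
print("tray",plane(t,tc,.014).round(4))
# pans
g=cv2.cvtColor(im,cv2.COLOR_RGB2GRAY)
m=((hsv[...,2]>120)&(hsv[...,1]<40)).astype(np.uint8)
m=((g>g[205,277]-18)&(hsv[...,1]<45)).astype(np.uint8);print(g[205,277],g[195,377],g[240,230],g[300,120])
m[:160]=0;m[245:]=0;m[:,:235]=0;m[:,420:]=0
m=cv2.morphologyEx(m,cv2.MORPH_OPEN,np.ones((9,9)))
cs=cv2.findContours(m,0,cv2.CHAIN_APPROX_NONE)[0]
for c in cs:
    if cv2.contourArea(c)>500:
        e=cv2.fitEllipse(c);P=plane(t,c.reshape(-1,2),.12);ce=cv2.minEnclosingCircle(P[:,:2].astype(np.float32)*1000)
        print("pan",e,np.round(ce,1) if 0 else ce, plane(t,[e[0]],.12).round(4))
E
```

```text
500 tri [ 0.3935 -0.2932  0.0688] gap 0.0004 exp z 0.07 plane t [ 0.3937 -0.2927  0.07  ] s [ 0.3946 -0.2936  0.07  ] body [ 0.3926 -0.2935  0.051 ]
200 tri [ 0.4718 -0.2731  0.0543] gap 0.0013 exp z 0.054 plane t [ 0.4715 -0.2738  0.054 ] s [ 0.4719 -0.2725  0.054 ] body [ 0.4712 -0.2739  0.039 ]
100 tri [ 0.4032 -0.3665  0.0454] gap 0.0018 exp z 0.046 plane t [ 0.4036 -0.3654  0.046 ] s [ 0.4032 -0.3673  0.046 ] body [ 0.4032 -0.3676  0.032 ]
50 tri [ 0.4809 -0.3572  0.0352] gap 0.001 exp z 0.037 plane t [ 0.481  -0.3561  0.037 ] s [ 0.4822 -0.3578  0.037 ] body [ 0.4819 -0.3583  0.025 ]
red [194.6 308.4] [[0.374  0.2833 0.0991]]
teal [154.7 304.3] [[0.3818 0.3778 0.0991]]
tray [[ 0.5137 -0.2127  0.014 ]
 [ 0.5464 -0.3989  0.014 ]
 [ 0.3629 -0.4322  0.014 ]
 [ 0.3306 -0.2455  0.014 ]]
153 157 130 133
pan ((276.296875, 203.73269653320312), (58.04678726196289, 59.28938674926758), 54.39467239379883) ((615.1377563476562, 96.7379379272461), 68.99651336669922) [[0.6143 0.0965 0.12  ]]
pan ((376.6330261230469, 193.7210235595703), (57.73382568359375, 59.312721252441406), 101.18656921386719) ((639.944580078125, -131.756591796875), 69.65389251708984) [[ 0.639  -0.1323  0.12  ]]
```

Sizes and heights agree with the spec: knob heights are within 2 mm, the pots are 94.8 mm apart (expected 95), and the pans are 230 mm apart. Now I'll check the pot pose by projecting it into the scene view, then check reachability.

```bash
cat > g.py <<'E'
import numpy as np
from scipy.spatial.transform import Rotation as Ro
L=np.array([.374,.2833,.0991]); yr=np.array([.0078,.0945,0]);yr[:]=[.0825,.9966,0] if 0 else yr/np.linalg.norm(yr)
yr=np.array([.0078,.0945,0])/np.hypot(.0078,.0945); xr=np.array([yr[1],-yr[0],0])
th=np.radians(36); ax=-np.sin(th)*xr+np.array([0,0,np.cos(th)]); ax/=np.linalg.norm(ax)
def quat(y,x):
    y=y/np.linalg.norm(y);x=x-y*(x@y);x/=np.linalg.norm(x)
    q=Ro.from_matrix(np.c_[x,y,np.cross(x,y)]).as_quat();return q[[3,0,1,2]]
W200=np.array([.4716,-.2733]);W100=np.array([.4032,-.3668]);LP=np.array([.6143,.0965]);RP=np.array([.639,-.1323])
bx=np.array([.9942,.1074,0]) # balance x (pan-line normal)
by=np.append(LP-RP,0);by/=np.linalg.norm(by);bx=np.array([by[1],-by[0],0])
down=np.array([0,0,-1.])
E
python3 - <<'E'
from h import *; from g import *
import pickle
from plant import ctrl
C=pickle.load(open("C0.pkl","rb"));s=C["scene"];t=C["top"]
for c,n,(x0,y0,w,h,k) in((s,"s",(355,150,115,90,6.5)),(t,"t",(135,255,105,70,7))):
    im=cv2.resize(c["img"][y0:y0+h,x0:x0+w,::-1],None,fx=k,fy=k,interpolation=cv2.INTER_CUBIC)
    e2=np.cross(ax,yr)
    for d,r in((0,.0235),(.016,.025),(.078,.025)):
        a=np.linspace(0,6.283,50)
        P=L-ax*d+r*(np.outer(np.cos(a),yr)+np.outer(np.sin(a),e2))
        p=((proj(c,P)-[x0,y0]+.5)*k).astype(np.int32)
        cv2.polylines(im,[p],True,(0,255,0),1)
    cv2.imwrite(f"pics/ov_{n}.png",im)
q0=ctrl.get_obs()["q"]
for sgn in(1,-1):
    q=quat(-ax,sgn*yr)
    for d in(-.12,.03,.052): print(sgn,d,ctrl.ik(L-ax*d,q))
    print("up",ctrl.ik(L-ax*.052+[0,0,.15],q))
    for v in(bx,by):
        print("pan",ctrl.ik([*LP,.15],quat(down,sgn*v)),ctrl.ik([*RP,.13],quat(down,sgn*v)))
    u=np.array([.985,.173,0]);
    for v in(bx,by,np.array([.985,.173,0]),np.array([-.173,.985,0])):print("w",ctrl.ik([*W200,.013],quat(down,sgn*v)),ctrl.ik([*W100,.013],quat(down,sgn*v)))
E
```

```text
1 -0.12 [ 0.99188129 -0.60760345 -0.62114148  1.22403625 -0.54310402  0.98065558]
1 0.03 [ 0.77668138 -0.47880082 -0.79695256  0.80955938 -0.46126155  0.75335629]
1 0.052 [ 0.74973829 -0.44072921 -0.81064595  0.74590631 -0.44956501  0.72632951]
up [ 0.74973829 -0.51740229 -0.55704304  1.0761823  -0.44956501  0.72632951]
pan [0.04802228 0.29819275 0.22112332 1.4937269  0.         1.51128053] [-0.30685868  0.38362841  0.28887638  1.4760443   0.          1.15639956]
pan [ 0.04802228  0.29819275  0.22112332  1.4937269   0.         -0.0595158 ] [-0.30685868  0.38362841  0.28887638  1.4760443   0.         -0.41439676]
w [-0.64826913  0.1663715  -0.21178043  1.1926444   0.          0.81498911] [-0.86120507  0.16640122 -0.21174669  1.19264841  0.          0.60205318]
w [-0.64826913  0.1663715  -0.21178043  1.1926444   0.         -0.75580721] [-0.86120507  0.16640122 -0.21174669  1.19264841  0.         -0.96874315]
w [-0.64826913  0.1663715  -0.21178043  1.1926444   0.          0.74866593] [-0.86120507  0.16640122 -0.21174669  1.19264841  0.          0.53572999]
w [-0.64826913  0.1663715  -0.
[... 642 characters left out ...]
69  0.         3.08207686] [-0.30685868  0.38362841  0.28887638  1.4760443   0.          2.72719589]
w [-0.64826913  0.1663715  -0.21178043  1.1926444   0.         -2.32660354] [-0.86120507  0.16640122 -0.21174669  1.19264841  0.         -2.53953948]
w [-0.64826913  0.1663715  -0.21178043  1.1926444   0.          2.38578544] [-0.86120507  0.16640122 -0.21174669  1.19264841  0.          2.1728495 ]
w [-0.64826913  0.1663715  -0.21178043  1.1926444   0.         -2.39292672] [-0.86120507  0.16640122 -0.21174669  1.19264841  0.         -2.60586266]
w [-0.64826913  0.1663715  -0.21178043  1.1926444   0.          2.31946226] [-0.86120507  0.16640122 -0.21174669  1.19264841  0.          2.10652632]
```

View pics/ov_s.png

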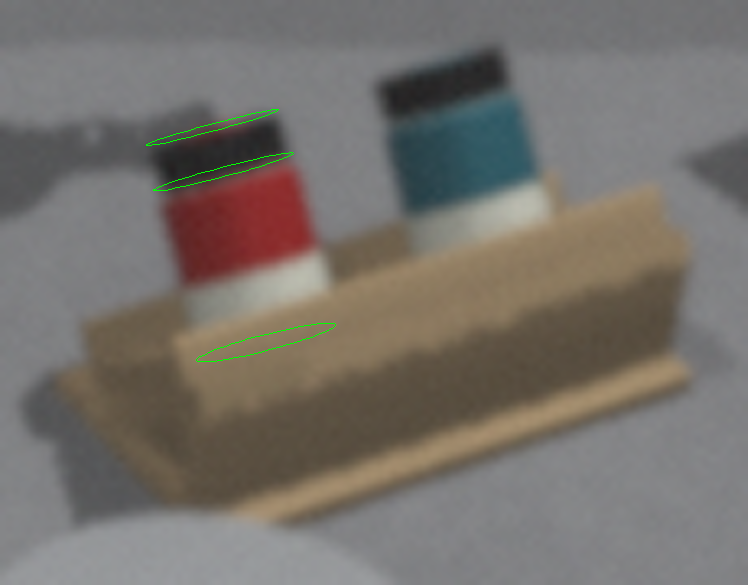

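View pics/ov_t.png

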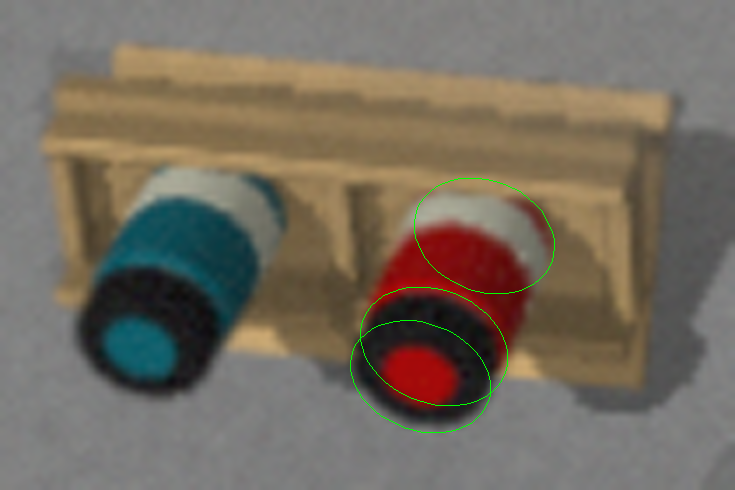

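```bash
python3 - <<'E'
from h import *; from g import *
import pickle
C=pickle.load(open("C0.pkl","rb"));s=C["scene"];t=C["top"]
ps=proj(s,L)[0]+np.array([8,10])/6.5; 
for sh in((0,0),(4,-4)):
    pt=proj(t,L)[0]+np.array(sh)/7
    print(tri(t,pt,s,ps))
# rack rear-top edges
f=lambda x,y,k,x0,y0:((x+.5)/k-.5+x0,(y+.5)/k-.5+y0)
for e,z in((((45,150),(625,190)),.08),(((120,50),(670,95)),.0),(((60,300),(640,382)),.0)):
    P=plane(t,[f(*p,7,135,255) for p in e],z); d=P[0]-P[1]; print(P.round(4).tolist(),np.degrees(np.arctan2(d[0],d[1])))
E
```

```text
(array([0.374313  , 0.2857234 , 0.09401871]), np.float64(0.0022933442141303234))
(array([0.37582158, 0.28418605, 0.09541135]), np.float64(0.0026587612706416236))
[[0.447, 0.4209, 0.08], [0.4362, 0.2206, 0.08]] 3.081957486423561
[[0.4851, 0.4263, 0.0], [0.4709, 0.2222, 0.0]] 3.961149813381357
[[0.3937, 0.4456, 0.0], [0.3679, 0.2307, 0.0]] 6.8434102958915135
```

Edges and dabs give a rack yaw of about 4.5°. The scene view puts the lid a few mm lower, within calibration error, so I'm using a blended lid-top position of (0.375, 0.284, 0.097). Next is grasping the pot.

```bash
sed -i 's/^L=np.array(\[.374,.2833,.0991\])/L=np.array([.375,.284,.097])/' g.py; python3 - <<'E'
from h import *; from g import *
from plant import ctrl
q=quat(-ax,yr)
ctrl.gripper_to(.07)
ctrl.move_ptp(L+ax*.06,q)
print(ctrl.move_l(L-ax*.052,.1,until_force=6)); o=ctrl.get_obs();print(o["time_s"],o["position"]-(L-ax*.052),o["contact_force"])
for n in("scene","top"):
    c=ctrl.capture(n)
    crop(c,*((330,110,150,130,4.5) if n=="scene" else (120,225,140,120,5)),f"pics/g1_{n}.png")
E
```

```text
False
2.6667 [0.00024697 0.00043521 0.00070993] [ 0.36042814 -0.36521462  0.47301672]
```

View pics/g1_scene.png

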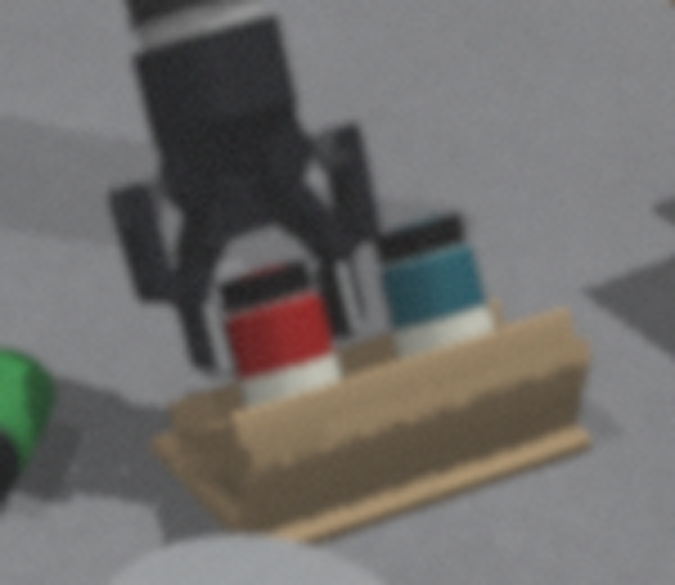

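View pics/g1_top.png

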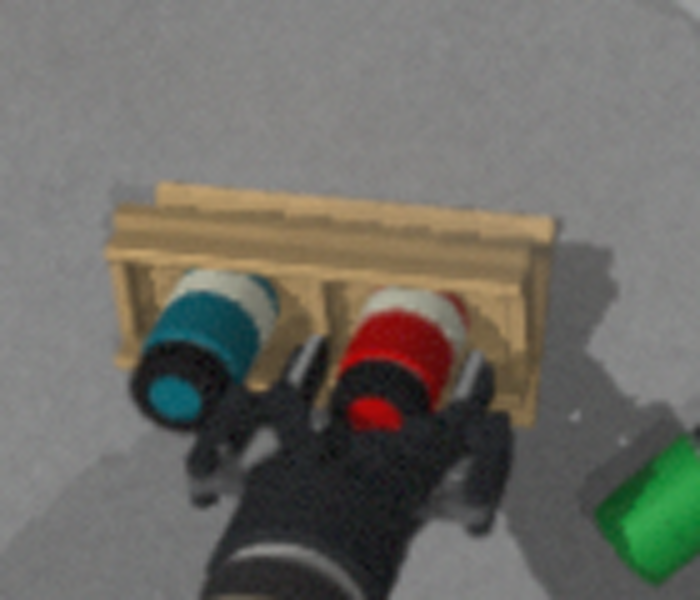

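The fingers straddle the red pot (lid at (375,410) in the crop) on either side, and nothing touches the teal pot. Closing the gripper and pulling the pot out along its axis.

```bash
python3 - <<'E'
from h import *; from g import *
from plant import ctrl
ctrl.gripper_to(.044); o=ctrl.get_obs();print(o["finger_gap"],o["contact_force"])
p=np.array(o["position"])
ctrl.move_l(p+ax*.03,.06); ctrl.move_l(p+ax*.10,.15)
o=ctrl.get_obs();print(o["time_s"],o["finger_gap"],o["contact_force"])
c=ctrl.capture("scene");crop(c,330,80,150,150,4,"pics/g2_scene.png")
c=ctrl.capture("top");crop(c,100,215,160,140,4,"pics/g2_top.png")
E
```

```text
0.048604253099385195 [-4.70223311 -1.18430631  4.80575025]
4.3583 0.04842266358394886 [-0.65967677  0.11025945 -3.78524252]
```

View pics/g2_scene.png

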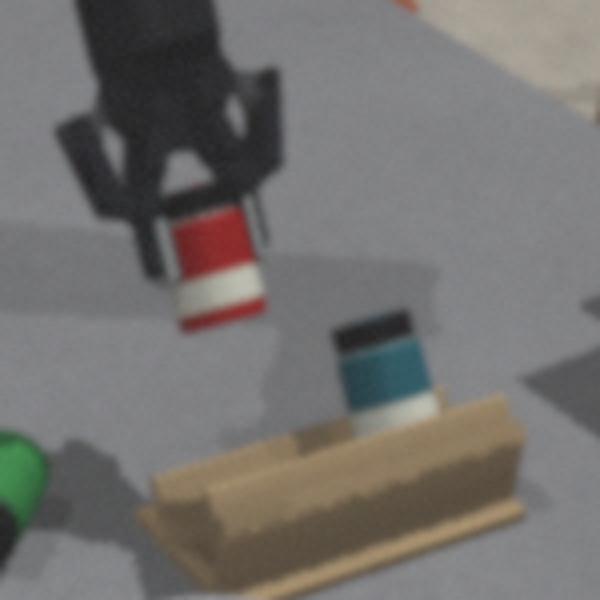

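View pics/g2_top.png

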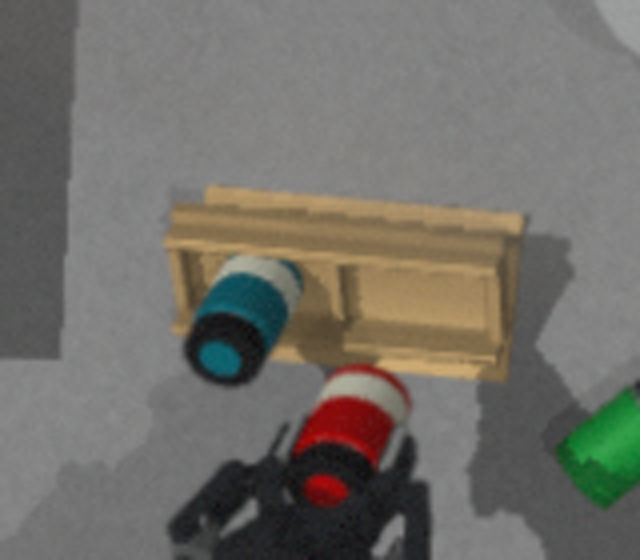

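The red pot is out of the rack and held straight, and the teal pot hasn't moved. Next I'll raise it, turn it upright and lower it over the left pan.

```bash
python3 - <<'E'
from h import *; from g import *
from plant import ctrl
p=np.array(ctrl.get_obs()["position"])
ctrl.move_l(p+[0,0,.09],.2)
q=quat(down,by)
ctrl.move_ptp([*LP,.25],q)
ctrl.move_l([*LP,.175],.12)
o=ctrl.get_obs();print(o["time_s"],o["position"],o["contact_force"])
for n,b in(("scene",(300,120,150,150,4)),("top",(220,140,150,120,4))):
    c=ctrl.capture(n);crop(c,*b,f"pics/g3_{n}.png")
E
```

```text
7.1 [0.6144751  0.09709733 0.17622146] [-0.20848585 -0.22515941 -2.51712037]
```

View pics/g3_scene.png

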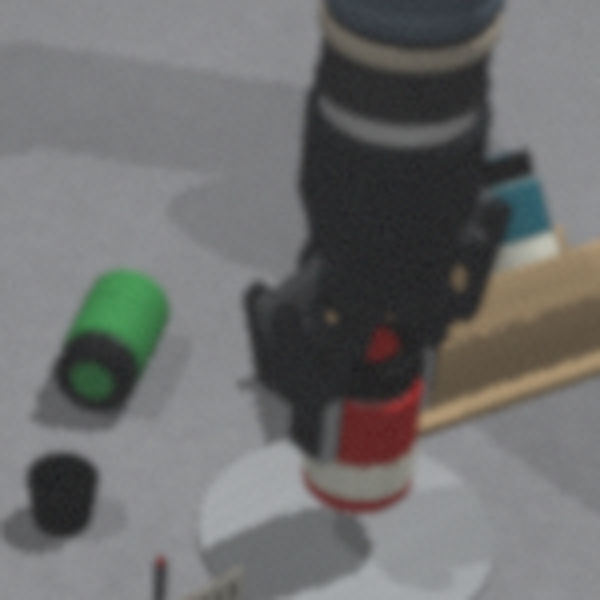

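```bash
python3 - <<'E'
from h import *; from g import *
from plant import ctrl
ctrl.move_l([*LP,.152],.06)
r=ctrl.move_l([*LP,.122],.02,until_force=2.5)
o=ctrl.get_obs();print(r,o["time_s"],o["position"],o["contact_force"])
c=ctrl.capture("scene");crop(c,230,140,220,200,3,"pics/g4_scene.png")
E
```

```text
True 8.7167 [0.61437913 0.09641153 0.13201735] [0.22018089 0.23859808 4.46548036]
```

View pics/g4_scene.png

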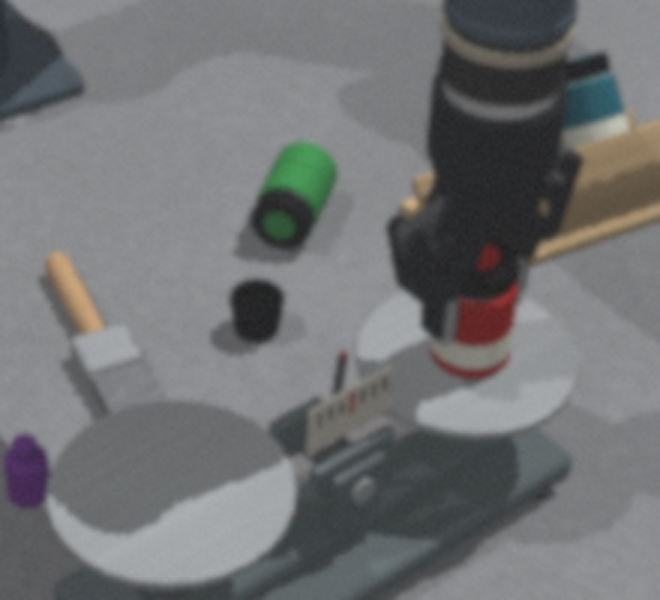

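The pot touched down at TCP z = 0.132, exactly where the lowered pan should be. I'll release it and then fetch the 200 g weight.

```bash
python3 - <<'E'
from h import *; from g import *
from plant import ctrl
ctrl.gripper_to(.07)
ctrl.move_l([*LP,.26],.15)
dg=np.append(W200-W100,0)
q=quat(down,dg)
q2=quat(down,-dg)
a,b=ctrl.ik([*W200,.13],q),ctrl.ik([*W200,.13],q2); print(a[5],b[5])
qq=q if abs(a[5])<abs(b[5]) else q2
ctrl.move_ptp([*W200,.13],qq)
c=ctrl.capture("scene");cv2.imwrite("pics/g5_scene.png",c["img"][:,:,::-1])
ctrl.gripper_to(.055)
r=ctrl.move_l([*W200,.009],.08,until_force=5)
o=ctrl.get_obs();print(r,o["time_s"],o["position"],o["contact_force"])
c=ctrl.capture("scene");crop(c,70,230,170,150,4,"pics/g6_scene.png")
c=ctrl.capture("top");crop(c,390,220,110,110,5,"pics/g6_top.png")
E
```

```text
-0.016680444345628764 3.1249122092441644
False 13.6833 [ 0.47210186 -0.27366427  0.00968793] [ 0.17740381  0.23014812 -0.05500734]
```

View pics/g5_scene.png

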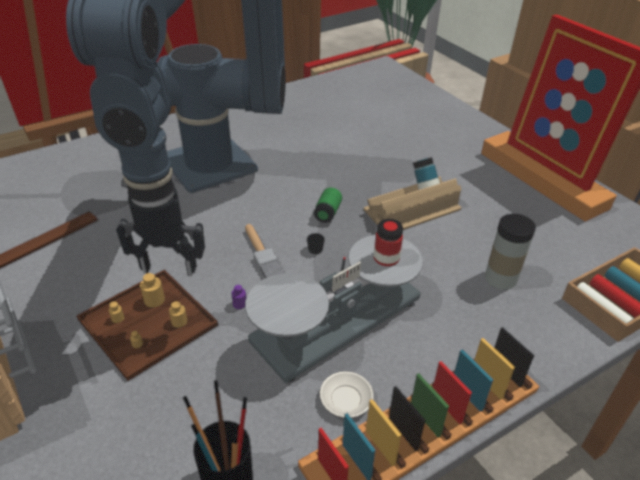

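View pics/g6_scene.png

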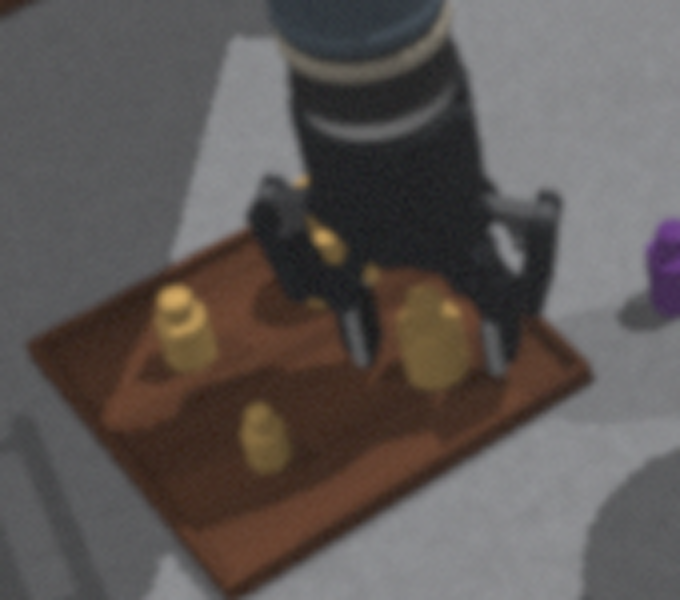

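View pics/g6_top.png

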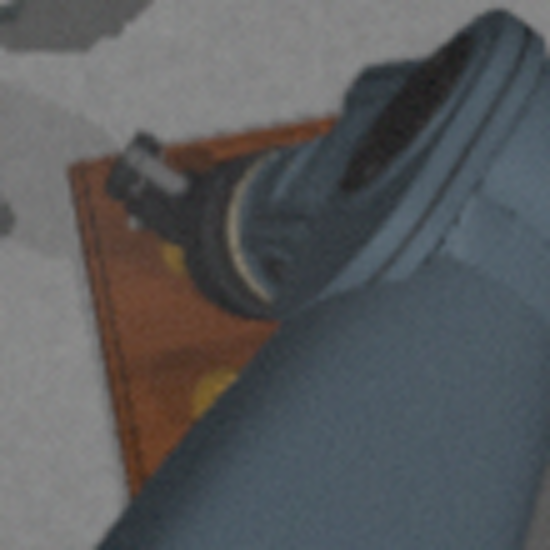

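The pot stands upright on the left pan at (388,245). The fingers straddle the 200 g weight, centred and clear of the others. I'll grip it and carry it to the right pan.

```bash
python3 - <<'E'
from h import *; from g import *
from plant import ctrl
ctrl.gripper_to(.02); o=ctrl.get_obs();print(o["finger_gap"],o["contact_force"])
ctrl.move_l([*W200,.04],.06); ctrl.move_l([*W200,.2],.15)
T=RP-by[:2]*.028
q=quat(down,bx); a=ctrl.ik([*T,.2],q); print(a)
ctrl.move_ptp([*T,.2],q)
ctrl.move_l([*T,.155],.1)
o=ctrl.get_obs();print(o["finger_gap"],o["time_s"],o["contact_force"])
c=ctrl.capture("scene");crop(c,200,180,240,200,3,"pics/g7_scene.png")
E
```

```text
0.02764737250576051 [0.31453206 0.03170815 2.51896716]
[-0.3457263   0.41429604  0.46767005  1.62417033  0.          1.11753194]
0.027594493353990942 17.675 [ 0.24551795  0.10500768 -1.45295836]
```

View pics/g7_scene.png

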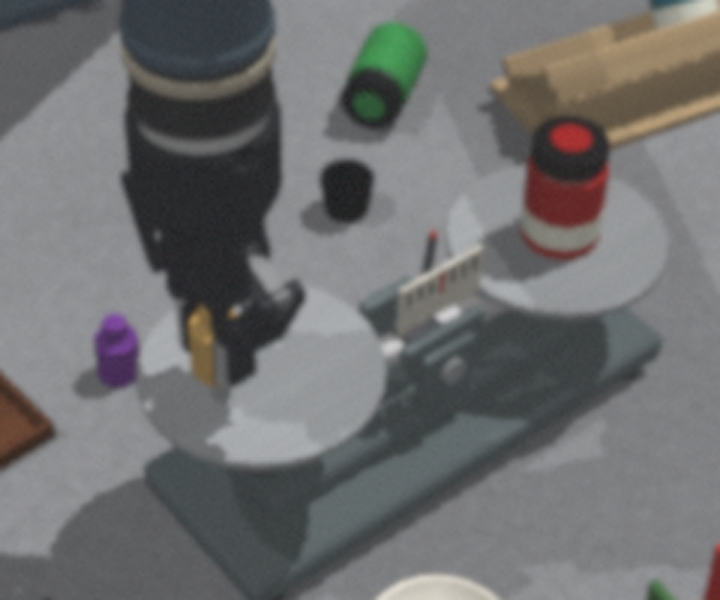

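```bash
python3 - <<'E'
from h import *; from g import *
from plant import ctrl
T=RP-by[:2]*.028
r=ctrl.move_l([*T,.142],.05)
r=ctrl.move_l([*T,.1355],.012,until_force=1.5)
ctrl.dwell(.2)
o=ctrl.get_obs();print(r,o["time_s"],o["position"],o["contact_force"])
ctrl.gripper_to(.05)
ctrl.move_l([*T,.22],.12)
dg=np.append(W200-W100,0);q=quat(down,dg)
ctrl.move_ptp([*W100,.13],q)
c=ctrl.capture("scene");crop(c,60,180,390,210,2,"pics/g8_scene.png")
r=ctrl.move_l([*W100,.009],.08,until_force=5)
o=ctrl.get_obs();print(r,o["time_s"],o["position"],o["contact_force"])
c=ctrl.capture("scene");crop(c,70,230,170,150,4,"pics/g9_scene.png")
E
```

```text
True 18.7667 [ 0.64172012 -0.16015894  0.13601197] [ 1.38063499 -1.36339979  1.1651606 ]
False 22.9333 [ 0.40359519 -0.3672762   0.00969612] [ 0.53966878  0.45303551 -0.07309756]
```

View pics/g8_scene.png

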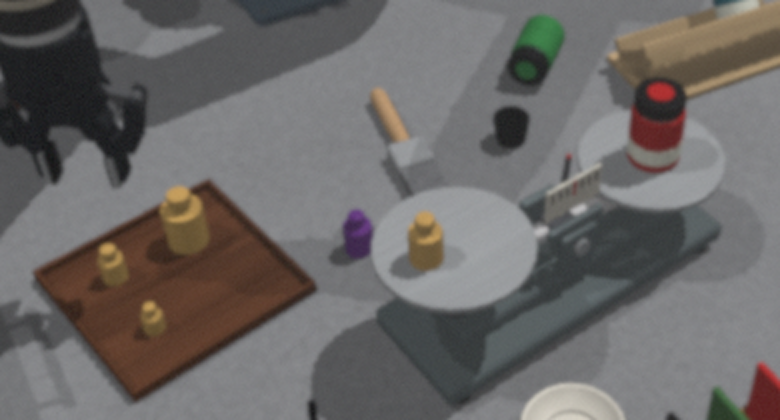

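View pics/g9_scene.png

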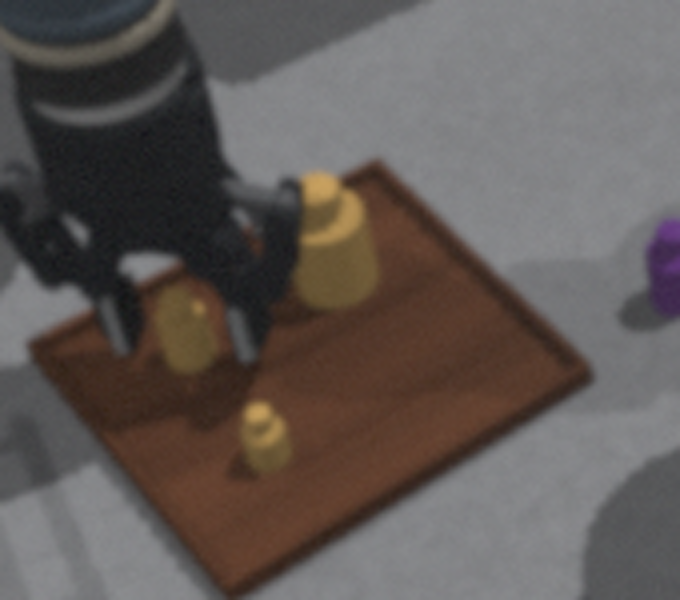

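The 200 g weight stands upright on the right pan, at (425,240) in the crop. The fingers straddle the 100 g weight, so I'll grip it and place it last.

```bash
python3 - <<'E'
from h import *; from g import *
from plant import ctrl
ctrl.gripper_to(.014); o=ctrl.get_obs();print(o["finger_gap"],o["contact_force"])
ctrl.move_l([*W100,.04],.06); ctrl.move_l([*W100,.21],.15)
T=RP+by[:2]*.030
q=quat(down,bx)
ctrl.move_ptp([*T,.21],q)
ctrl.move_l([*T,.15],.1)
o=ctrl.get_obs();print(o["finger_gap"],o["time_s"],o["contact_force"])
c=ctrl.capture("scene");crop(c,200,180,240,200,3,"pics/ga_scene.png")
E
```

```text
0.021277664845374935 [-0.31036122 -0.7475537   3.18285757]
0.02114702440699269 27.375 [-0.15270625  0.39284237 -1.05689766]
```

View pics/ga_scene.png

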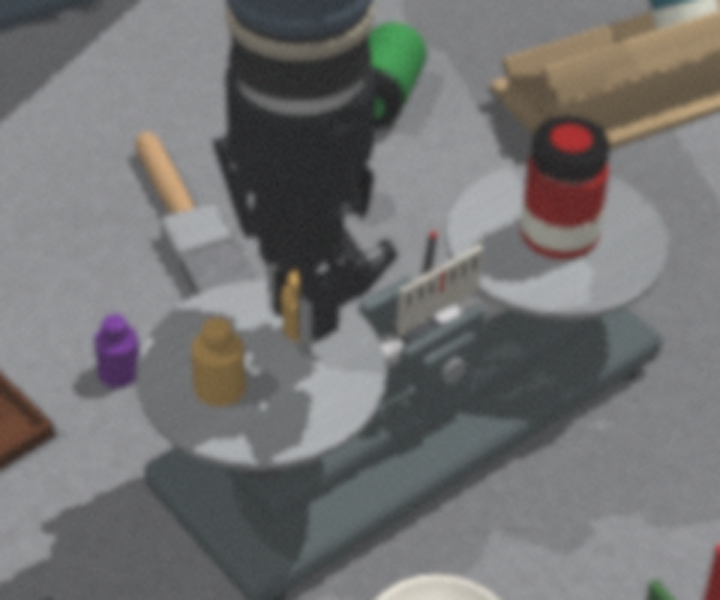

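```bash
python3 - <<'E'
from h import *; from g import *
from plant import ctrl
T=RP+by[:2]*.030
ctrl.move_l([*T,.141],.05)
r=ctrl.move_l([*T,.124],.012,until_force=6)
ctrl.dwell(.5)
o=ctrl.get_obs();print(r,o["time_s"],o["position"],o["contact_force"])
ctrl.gripper_to(.045)
ctrl.dwell(.3)
ctrl.move_l([*T,.24],.1)
ctrl.move_ptp([.45,-.1,.3],quat(down,bx))
ctrl.dwell(2)
c=ctrl.capture("scene");cv2.imwrite("pics/gb_full.png",c["img"][:,:,::-1]);crop(c,220,190,220,190,3.5,"pics/gb_scene.png")
c=ctrl.capture("top");cv2.imwrite("pics/gb_top.png",c["img"][:,:,::-1])
print(ctrl.get_obs()["time_s"])
E
```

```text
False 29.825 [ 0.63577701 -0.1024361   0.12400109] [ 0.28672919 -0.44768563 -0.27913559]
34.6917
```

View pics/gb_scene.png

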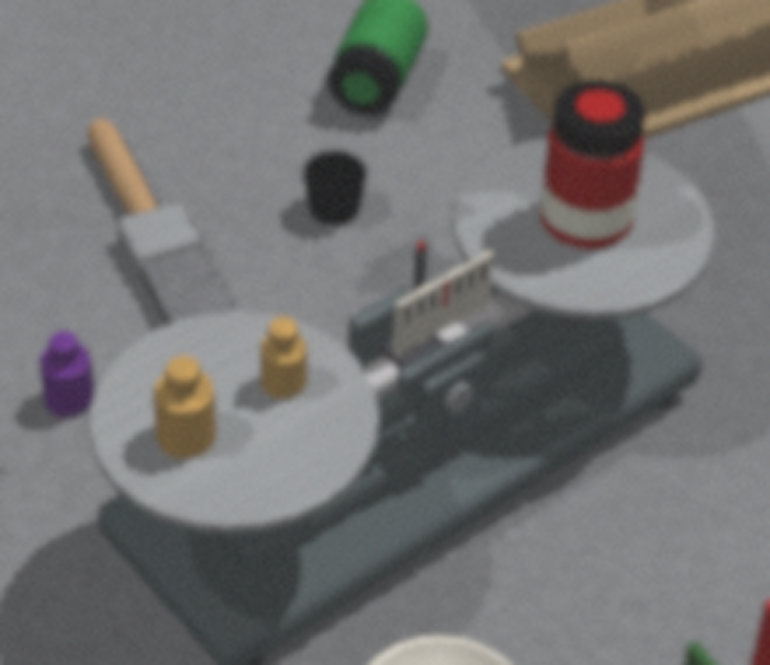

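View pics/gb_top.png

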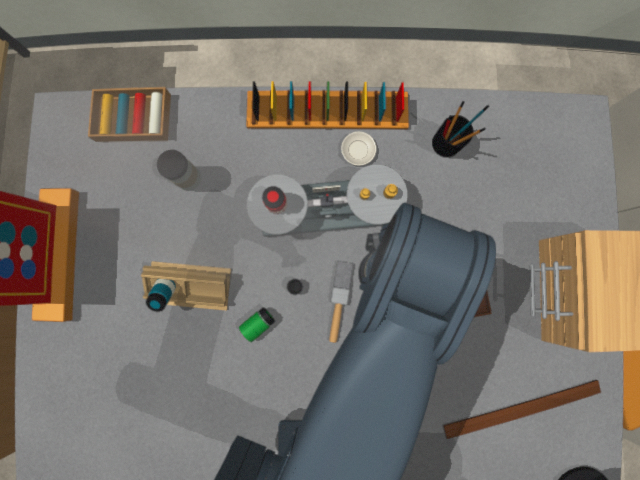

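All three stand upright. To check the beam is level, I'll compare pan rim positions in the scene view with the initial (level) picture.

```bash
python3 - <<'E'
from h import *; from g import *
from plant import ctrl
import pickle
A=pickle.load(open("C0.pkl","rb"))["scene"]; c=ctrl.capture("scene")
m=cv2.imread("pics/g8_scene.png") # reference only
ga=cv2.cvtColor(A["img"],cv2.COLOR_RGB2GRAY).astype(np.float32);gb=cv2.cvtColor(c["img"],cv2.COLOR_RGB2GRAY).astype(np.float32)
def edge(g,x0,x1,y0,y1):
    # steepest bright->dark row per column averaged, sub-pixel
    s=cv2.GaussianBlur(g,(0,0),1.2); r=[]
    for x in range(x0,x1):
        d=-np.diff(s[y0:y1,x]);i=int(d.argmax())
        i=min(max(i,1),len(d)-2);a,b,e=d[i-1:i+2]; r.append(y0+i+.5*(a-e)/(a-2*b+e+1e-9))
    return np.array(r)
for n,w in(("right",(275,300,315,352)),("left",(385,410,260,292))):
    a,b=edge(ga,*w),edge(gb,*w); print(n,np.median(b-a),np.percentile(b-a,[20,80]))
    P=[*(RP if n=="right" else LP),.12]; print("px per 4mm",proj(c,P)[0]-proj(c,np.array(P)+[0,0,.004])[0])
print(ctrl.get_obs()["contact_force"])
vis=np.hstack([cv2.resize(x["img"][215:350,235:430,::-1],None,fx=2,fy=2,interpolation=cv2.INTER_CUBIC) for x in(A,c)]);cv2.imwrite("pics/cmp.png",vis)
E
```

```text
right -0.2220459 [-0.25054321 -0.19351196]
px per 4mm [0.05449253 1.61307057]
left 0.18203735 [0.14591064 0.21518555]
px per 4mm [-0.19179263  1.58935425]
[ 0.09738124 -0.14940777  0.06472761]
```

View pics/cmp.png

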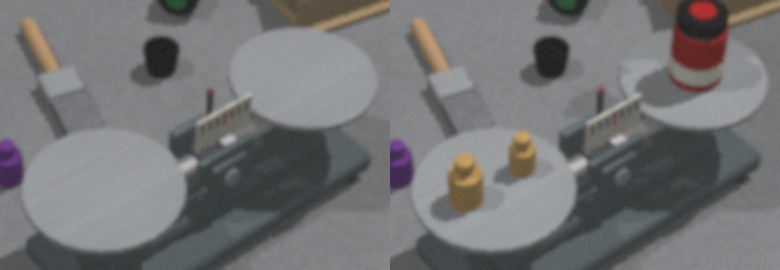

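The left pan is about 0.5 mm lower and the right about 0.5 mm higher than at the start, so the beam is tilted about 0.004 rad, against a limit of 0.035. The robot is clear of everything, so I'm handing in.

```bash
python3 - <<'E'
from plant import ctrl
print(ctrl.job_done())
E
```

```text
the job is handed in; nothing more can be done
None
```

The job is handed in, at about 35 s on the robot's clock of the 72 s allowed. The red pot stands on the left pan, the 200 g and 100 g weights stand on the right pan, and the beam rests level, so the pot weighs its 300 g.

- **What I did:** I drew the pot out of the rack along its own axis, turned it upright and set it on the left pan. I then set down the 200 g weight and, last, the 100 g weight, lowering the pan with it to about level before letting go.
- **Level:** in the last pictures the pan rims were within about 0.2 px (0.5 mm) of the opening picture. That is a tilt of about 0.004 rad, against the 0.035 allowed.
- **Placement:** by eye in the last pictures, all three stand upright and well inside the pans. I did not measure their final positions or their tilt.
- **Everything else:** by eye, the teal pot, look-alikes, ink cup, brush, dish and tea jar were where they began. The arm hid the tray in the last top view, and I did not view the last full scene picture. The 500 g and 50 g weights were last seen unmoved just before the 100 g weight was gripped.
- **What disagreed:** the top and scene cameras put the pot's lid 2–5 mm apart, mostly in height. I used a blend of the two, and the grasp and the touchdown height on the pan both came out as expected.

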